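# Return a dropper bottle to the spill tray and latch its gate

## Task

Stand the small dropper bottle from the front of the desk upright inside the walled spill tray, clear of the bottle already there, setting it down rather than dropping it. Then swing the tray's gate shut until its spring latch snaps in and holds it, without forcing the gate, and leave the other bottle standing and the timer and the strip canister where they are.

Things in the scene. Friction and masses are not known exactly. Their poses are not given: they have to be found in the camera images.
- tray: White open-topped spill tray on four 18 mm feet, fixed to the desk. Origin on the desk under it; x points to the back wall, y along the gate to the latch side, z up. Inside: floor top at z 22 mm, x -45 to 71 mm, y -98 to 98 mm; walls 4 mm thick, top at z 108 mm (rim 111 mm). The gate closes the front, in the plane x = -75 mm.
- latch_nominal (a point): Where the upright strike pin (6 mm thick) would be with the latch jamb in its middle setting; x -83, y 93, z 88 mm of the tray, axes as the tray's. The jamb (white post with steel ears, pin and a firm rubber buffer behind the gate's end) is set forward or back (tray x) by up to 8 mm, which no reading tells: find the latched position by feel.
- gate (a joint): Upright gate hinge, rad: 0 is shut (middle jamb setting), positive is open, away from the tray; it starts 0.48 to 0.8 open. Unlatched, a weak spring (under 1 N at the plate) brings it back to about 0.5 or more. Latched it rests within about 0.055 of 0, after the jamb's setting. The tongue meets the pin about 0.08 before latching.
- gate_hinge (a point): On the gate's hinge axis, 18 mm above the desk (x -75, y -98 mm of the tray); y runs along the gate to the free end (186 mm), x through it toward the tray's inside, z up. The gate is a white upright panel 6 mm thick (10 mm at the top edge), 24 to 107 mm above the desk. A grey latch case, 19 mm thick (7 mm to the front), sits 162 to 186 mm from the hinge, 77 to 99 mm above the desk.
- push_plate (a point): Front centre of the metal push plate on the gate's outer face, 34 mm wide, 50 mm high, 135 mm from the hinge, 73 mm above the desk; axes as the gate's, push along +x. Here the latch takes about 4 to 10 N to ride over the pin; then the force drops, and within 3 mm the rubber buffer stops the gate and the force climbs steeply. Over 20 N is forcing it.
- tongue (a joint): Sprung steel latch tongue at the gate's free end, sloped on the side that leads in closing, flat on the other; m pressed into the gate: 0 is fully out (7 mm beyond the gate's end), about 0.005 while it rides over the strike pin. Spring force 1.8 N out, about 3.2 N pressed.
- dropper: Small round white plastic dropper bottle with a narrow pointed cap, 30 mm in diameter, 87 mm high, straight up to about 50 mm, standing alone on the front of the desk, left of the middle. A tall analyser stands close behind the way from it to the tray: carry it round the front. Origin at the centre of its underside, z up.
- neighbour: Slightly larger brown dropper bottle with a pointed cap, 33 mm in diameter, 93 mm high, standing inside the tray, in its left or right part or near the middle. Origin at the centre of its underside.
- bench_timer: White wind-up timer with a round knob, 44 x 66 x 68 mm, standing on the desk at the left; a bystander. Origin at the centre of its underside.
- strip_can: Small black canister, 37 x 37 x 63 mm, standing on the desk; a bystander. Origin at the centre of its underside.

How it is judged:
By the outcome, as a careful person would: the job done as asked, in the order asked, and still so for the second after the job is handed in, with the robot touching nothing.
It also fails if it takes over 58 s, if anything falls off the work surface, if the arm or the gripper's body presses on something with over 40 N, if the wrist force passes 120 N, or if a joint passes its speed limit or range.

## Robot

A 6-joint arm with a two-finger parallel gripper is mounted at the origin on a cart in front of the work surface, level with it; the furniture and walls round the work are solid. World frame = base frame: x ahead of the robot, y to its left, z up, the work surface at z = 0. Lengths are in m, angles in degrees, forces in N, time in s.
With the tool pointing down it reaches from about 0.25 to 0.725 m from the base axis. Payload 9.7 kg.
Tool frame: the origin (TCP) lies at the very end of the fingers, on their centre line; the grasp point (between the pads) lies 19 mm behind it (bot.grip_depth is the distance from the TCP to the grasp point, in m); z points along the fingers, y is the direction in which the jaws open and shut (so a half turn about z gives the same grasp; the last joint's range is limited). The gripper opens to 85 mm and grips with 20 to 120 N. Pads are 22 mm wide; open, the fingers measure 114 mm over their backs; the gripper's body (76 mm by 85 mm) begins 54 mm behind the grasp point. The pads swing forward as they close: fully open they stand 13 mm farther back than shut.
Start: joints at [74.656, 4.979, 10.078, 95.1, 0, 90], TCP at [0.146, 0.53, 0.231] pointing down, gripper open.
Joint ranges: [-179.16, 179.16], [-48.56, 103.87], [-65.8, 70.77], [-126.05, 130.52], [-82.76, 87.17], [-180, 180]. Speed limits (degrees/s): [127.2, 127.2, 147.25, 180, 180, 180].

## Interface

Orientations are given as [roll, pitch, yaw] about the fixed x, y, z axes, in that order (R = Rz(yaw) Ry(pitch) Rx(roll)).
In Python, from workcell import telemetry, optics, order, bot gives the robot as it stands. The module is installed in compiled form; this text tells all that it offers.
- The arm moves only by the shell command python3 -m inch 'ROWS' [FORCE]. ROWS is JSON, a list of rows, each a list of 7 numbers: the shift along the tool's x, y, z in m, then the turn, a rotation vector about the tool's x, y, z in rad, then the closure, from 0 (fully open) to 1 (shut). In form: [[tx, ty, tz, rx, ry, rz, grip], ...]. A call has 1 to 12 rows; each row is the pose to reach, as a shift and turn from the pose commanded when the call began, along the tool's axes at that moment; what a row does not reach only later rows make up. A row lasts 1/12 s, in which the tool goes at most 41.7 mm and 7.16 degrees, less where a joint would pass 70% of its speed; a pose out of reach is approached as far as the arm can. A call with a gripper value outside its range is refused whole. The fingers move at their own pace and stop on an object; FORCE is the grip in N (left out, the last holds). Time passes only in rows, so rows that repeat a pose let the fingers close. It gives the time, the measured TCP pose, the force and the opening at its end, in the units of the state.
- telemetry.get_obs(): the state, without advancing time (a new reading comes with each control period).
- optics.camera(name): name is "scene" or "top" or "wrist"; returns (picture, depth): 384x512x3 uint8, red, green, blue; 384x512 float32, m along the optical axis (not along the pixel's ray), 0 where there is no reading.
- optics.camera_info(name): a dict with "camera_matrix" (3x3 intrinsics, pixels), "k1" (the pictures are not rectified: a ray, as slopes to the right and down, at radius r is drawn at 1 + k1 r^2 times it, then the intrinsics apply), "xyz" and "attitude" of the camera in the world; the wrist camera has in their place "mount" (4x4, takes a point from camera to tool coordinates, whose origin is the TCP and whose axes are the flange's). Camera axes: x right, y down, z forward; pixel columns grow to the right and rows downward; lengths in m; the calibration is good to about 2 mm. A picture is of the moment at which its call begins: read the wrist's pose just before it. camera_info takes no time and is no camera call.
- order.job_done(): hands the job in, once; it reports no verdict.
The state is a dict: "time": time; "q": joint angles; "qd": joint speeds; "joint_efforts": joint torques, N m; "ee_pos": TCP position; "tcp_rot": TCP orientation; "wrist_force": force on the tool from outside, world axes, zero at the start; "torque": the same for the moment, N m; "opening": finger opening in m.
Only numpy, scipy, OpenCV 4.12 (cv2) and the standard library are available. Lean on these libraries where they do the work, as an engineer would, in place of code of your own. Each camera call takes 0.05 s, during which the arm holds its last target. There are 200 camera calls.

## Working session

There is one attempt and no reset: what is moved stays moved. The work goes in short steps, Python scripts to look and compute and a shell command to move; the robot and the scene stay as the last step left them, time stands still between calls to the robot, and variables do not carry over. Pictures are saved under pics/ and viewed, about 8 in all and at most 12, crops included, and the job is handed in when it is done.

```bash
mkdir -p pics; cat > h.py <<'E'
import numpy as np, cv2
from workcell import telemetry, optics, order, bot
from scipy.spatial.transform import Rotation as R
def shot(n):
    o=telemetry.get_obs(); im,d=optics.camera(n); c=optics.camera_info(n)
    if n=="wrist":
        T=np.eye(4);T[:3,:3]=R.from_euler('xyz',o['tcp_rot'],degrees=True).as_matrix();T[:3,3]=o['ee_pos'];T=T@np.array(c['mount'])
    else:
        T=np.eye(4);T[:3,3]=c['xyz'];a=np.array(c['attitude']);T[:3,:3]=a if a.shape==(3,3) else R.from_euler('xyz',a,degrees=True).as_matrix()
    np.savez(f'pics/{n}.npz',im=im,d=d,T=T,K=c['camera_matrix'],k1=c['k1']);return im,d
def world(n,uv,depth=None,z=None):
    s=np.load(f'pics/{n}.npz');K=s['K'];k=float(s['k1']);T=s['T'];out=[]
    for u,v in uv:
        p=np.array([(u-K[0,2])/K[0,0],(v-K[1,2])/K[1,1]]);q=p.copy()
        for _ in range(10): q=p/(1+k*(q@q))
        r=np.array([*q,1.])
        if z is not None:
            w=T[:3,:3]@r;t=(z-T[2,3])/w[2]
        else: t=s['d'][int(v),int(u)]
        out.append(T[:3,:3]@(r*t)+T[:3,3])
    return np.array(out)
def save(im,f,box=None,s=1.5):
    if box: im=im[box[1]:box[3],box[0]:box[2]]
    cv2.imwrite('pics/'+f,cv2.resize(im[:,:,::-1],None,fx=s,fy=s,interpolation=cv2.INTER_CUBIC))
E
python3 - <<'E'
from h import *
np.set_printoptions(precision=4,suppress=True)
print(telemetry.get_obs())
for n in("top","scene"):
    im,d=shot(n);save(im,n+'0.png');c=optics.camera_info(n);print(c)
E
```

```text
{'time': 0.0, 'q': array([74.6575,  5.0107, 10.0349, 95.0991, -0.0004, 90.001 ]), 'qd': array([-0.0061,  0.0251, -0.0113, -0.0748,  0.0574, -0.1124]), 'joint_efforts': array([ -0.001 , -52.039 ,  46.4798,   0.0163,   0.    ,  -0.    ]), 'ee_pos': array([0.1455, 0.5302, 0.2306]), 'tcp_rot': array([-179.9251,    0.0004,  164.6564]), 'wrist_force': array([-0.4423, -0.1629,  0.0785]), 'torque': array([ 0.0221, -0.0152,  0.0288]), 'opening': 0.08544112373225518}
{'camera_matrix': array([[418.7348,   0.    , 254.5477],
       [  0.    , 418.7348, 189.9275],
       [  0.    ,   0.    ,   1.    ]]), 'k1': -0.02348981537204961, 'xyz': array([ 0.3147, -0.0054,  1.5362]), 'attitude': array([-170.9724,   -0.3188,  -91.5646])}
{'camera_matrix': array([[359.3392,   0.    , 250.6819],
       [  0.    , 359.3392, 191.9279],
       [  0.    ,   0.    ,   1.    ]]), 'k1': -0.0787427775236566, 'xyz': array([ 0.0923, -0.7152,  0.5867]), 'attitude': array([-121.9182,    1.3696,  -31.5366])}
```

View pics/top0.png

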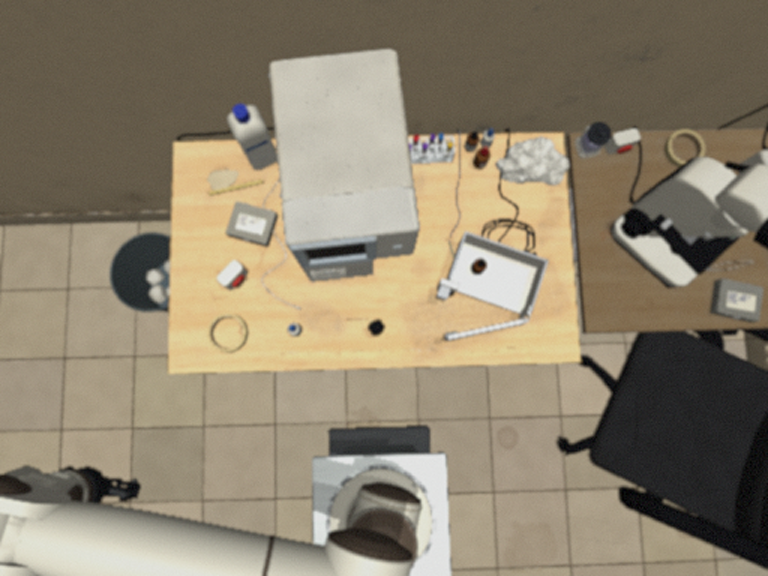

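View pics/scene0.png

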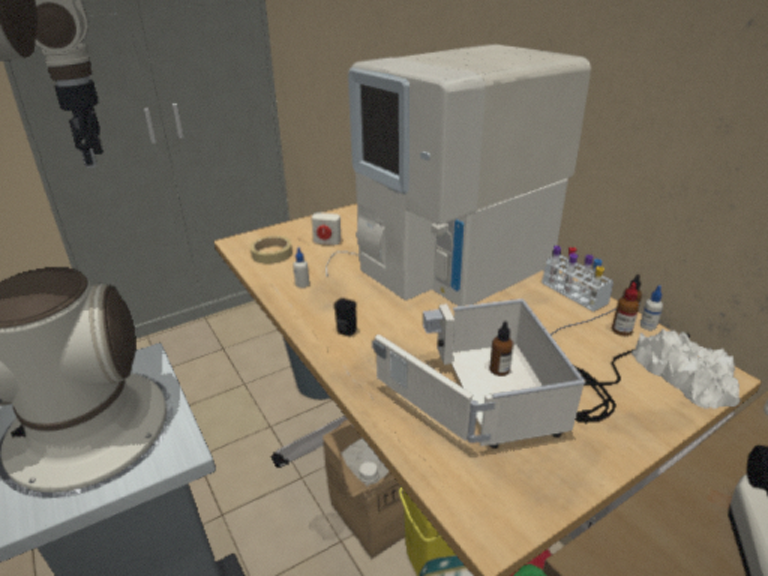

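The top view (768 px wide) shows the dropper at (294,329), the canister at (376,327) and the timer at (232,274). The tray's rim corners are about (468,237), (547,263), (527,317) and (449,293). The neighbour is at (479,266), and the gate runs from its free end (445,338) to the hinge (527,321). The scene view agrees.

```bash
python3 - <<'E'
from h import *
np.set_printoptions(precision=4,suppress=True)
s=np.load('pics/top.npz');d=s['d']
f=lambda L,z:world('top',np.array(L)/1.5,z=z)
print('dropper@.085',f([(294,329)],.075),'can',f([(376,327)],.063),'neigh',f([(479,266)],.022+.085),'timer',f([(232,274)],.06))
print('gate',f([(445,338),(527,321)],.107))
# tray rim from depth
vv,uu=np.mgrid[150:232,285:372];uv=np.c_[uu.ravel(),vv.ravel()]
P=world('top',uv);z=P[:,2]
m=(z>.09)&(z<.125)
np.save('pics/P.npy',P)
vis=np.zeros((82*8,87*8,3),np.uint8)
a=s['im'][150:232,285:372]
save(a,'trayc.png',s=6)
dz=(np.clip(z,0,.13)/.13*255).astype(np.uint8).reshape(82,87)
cv2.imwrite('pics/trayz.png',np.hstack([cv2.resize(a[:,:,::-1],None,fx=4.5,fy=4.5),cv2.cvtColor(cv2.resize(dz,None,fx=4.5,fy=4.5,interpolation=0),cv2.COLOR_GRAY2BGR)]))
E
```

```text
dropper@.085 [[0.4479 0.1874 0.075 ]] can [[ 0.4486 -0.0036  0.063 ]] neigh [[ 0.5798 -0.246   0.107 ]] timer [[0.5846 0.3367 0.06  ]]
gate [[ 0.4153 -0.1599  0.107 ]
 [ 0.449  -0.3495  0.107 ]]
```

View pics/trayz.png

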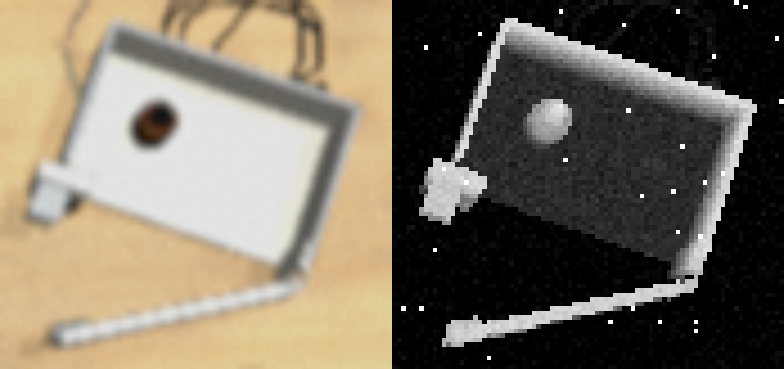

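```bash
python3 - <<'E'
from h import *
from scipy.optimize import minimize
np.set_printoptions(precision=4,suppress=True)
c=lambda L,z:world('top',np.array(L)/4.5+[285,150],z=z)
C=c([(113,21),(358,103),(301,262)],.111);print(C)
v=C[0]-C[1];yaw0=np.arctan2(v[1],v[0])-np.pi/2;print(np.hypot(*v[:2]),np.degrees(yaw0))
P=np.load('pics/P.npy');Q=P[(P[:,2]>.1)&(P[:,2]<.118)][:,:2]
def loc(p,Q):
    a=p[2];return (Q-p[:2])@np.array([[np.cos(a),-np.sin(a)],[np.sin(a),np.cos(a)]])
def cost(p):
    L=loc(p,Q);x,y=L.T
    k=(x>-50)&(np.abs(y)<125)  # all
    inx=(y>-105)&(y<.105)
    db=np.hypot(x-.073,np.maximum(np.abs(y)-.1,0))
    ds=np.hypot(np.abs(y)-.1,np.maximum(np.abs(x)-.073,0))
    d=np.minimum(db,ds);return np.minimum(d,.012).sum()
ctr=(C[0]+C[1])[:2]/2; ex=np.array([np.cos(yaw0),np.sin(yaw0)])
best=min((minimize(cost,[*(ctr-ex*.075),yaw0+e],method='Nelder-Mead') for e in(-.03,0,.03)),key=lambda r:r.fun)
p=best.x;print(p,np.degrees(p[2]),best.fun/len(Q))
np.save('tray.npy',p)
cs,sn=np.cos(p[2]),np.sin(p[2]);M=np.array([[cs,-sn],[sn,cs]])
print('hinge',M@[-.075,-.098]+p[:2],'latch',M@[-.083,.093]+p[:2])
print('neigh local',loc(p,world('top',[(479/1.5,266/1.5)],z=.1)[:,:2]), 'crop',loc(p,c([(155,120)],.09)[:,:2]))
g=c([(60,335),(290,288)],.107);print('gate',g,np.degrees(np.arctan2(*(g[0]-g[1])[1::-1]))-90-np.degrees(p[2]), loc(p,g[:,:2]))
# side profile of gate top points
Z=P[(P[:,2]>.09)&(P[:,2]<.118)][:,:2];L=loc(p,Z);k=L[:,0]<-.082;print(cv2.fitLine(L[k].astype(np.float32),cv2.DIST_HUBER,0,.01,.01).ravel())
E
```

```text
[[ 0.6605 -0.2172  0.111 ]
 [ 0.5907 -0.4038  0.111 ]
 [ 0.4684 -0.3517  0.111 ]]
0.1992477312445431 -20.507437612670962
[ 0.5581 -0.2832 -0.3751] -21.49285427065284 0.006233242259533841
hinge [ 0.4524 -0.3469] latch [ 0.515  -0.1662]
neigh local [[0.0082 0.0419]] crop [[0.0129 0.0414]]
gate [[ 0.4182 -0.1658  0.107 ]
 [ 0.4492 -0.343   0.107 ]] 31.409720171258325 [[-0.1733  0.058 ]
 [-0.0795 -0.0956]]
[ 0.5179 -0.8555 -0.1183 -0.0293]
```

```bash
python3 -m inch '[[-0.0383,-0.0251,0.003,0,0,0.12,0],[-0.0765,-0.0501,0.006,0,0,0.24,0],[-0.1148,-0.0752,0.01,0,0,0.36,0],[-0.153,-0.1,0.012,0,0,0.48,0],[-0.191,-0.125,0.015,0,0,0.6,0],[-0.2295,-0.15,0.018,0,0,0.72,0],[-0.268,-0.1755,0.021,0,0,0.84,0],[-0.306,-0.2,0.024,0,0,0.96,0],[-0.344,-0.2255,0.027,0,0,1.08,0],[-0.3825,-0.2507,0.03,0,0,1.2,0],[-0.3825,-0.2507,0.03,0,0,1.32,0],[-0.3825,-0.2507,0.03,0,0,1.44,0]]'
python3 -m inch '[[0,0,0,0,0,0.12,0],[0,0,0,0,0,0.238,0],[0,0,0,0,0,0.238,0],[0,0,0,0,0,0.238,0]]'
python3 - <<'E'
from h import *
im,d=shot('wrist');save(im,'w1.png',s=1.2);print(telemetry.get_obs()['ee_pos'],telemetry.get_obs()['tcp_rot'],telemetry.get_obs()['q'])
E
```

```text
time: 1.1
ee_pos: [0.4512, 0.1824, 0.2]
tcp_rot: [180.0, 0.1, 81.5]
wrist_force: [-0.3, -0.6, -0.2]
opening: 0.0856
time: 1.43
ee_pos: [0.448, 0.1873, 0.201]
tcp_rot: [-180.0, 0.0, 68.7]
wrist_force: [-0.5, -0.2, -0.2]
opening: 0.0855
[0.4479341  0.1874628  0.20108838] [-1.79985555e+02  1.48164379e-02  6.87662415e+01] [ 2.27099471e+01 -4.33641974e+00 -2.63464490e+00  9.17224572e+01
 -6.44265835e-04  1.33943708e+02]
```

View pics/w1.png

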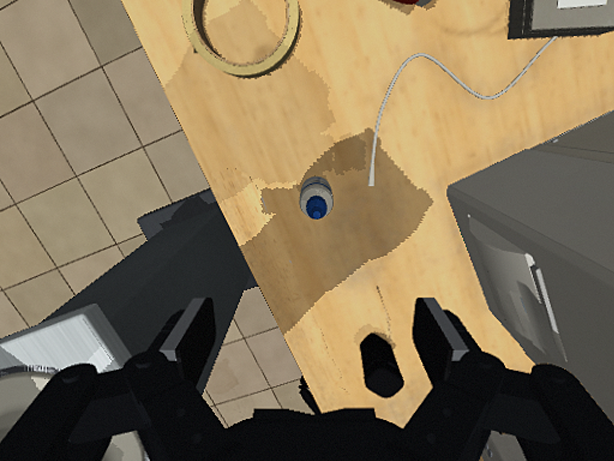

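The bottle's tip is at (316,211) in the wrist view and its shoulder circle is centred at about (317,198). The fingers are at the bottom of the picture and the canister is at (382,365).

```bash
python3 - <<'E'
from h import *
print(world('wrist',[(316/1.2,213/1.2)],z=.087),world('wrist',[(317/1.2,200/1.2)],z=.052),world('wrist',[(382/1.2,378/1.2)],z=.063))
s=np.load('pics/wrist.npz');d=s['d']
vv,uu=np.mgrid[140:190,245:282];P=world('wrist',np.c_[uu.ravel(),vv.ravel()]);Q=P[(P[:,2]>.02)&(P[:,2]<.1)]
print(len(Q),Q.min(0),Q.max(0),P[P[:,2]>.075].mean(0)); A=Q[(Q[:,2]>.03)&(Q[:,2]<.056)];print(A.min(0),A.max(0),A.mean(0))
E
```

```text
[[0.45176931 0.1973356  0.087     ]] [[0.4533987  0.19869597 0.052     ]] [[0.44927633 0.00774596 0.063     ]]
747 [0.43734585 0.18330337 0.02018775] [0.4668949  0.21215313 0.08855004] [0.45356256 0.20170899 0.09659738]
[0.43734585 0.18330337 0.0300953 ] [0.46679874 0.21203811 0.05597713] [0.45397784 0.2029842  0.04986282]
```

```bash
python3 -m inch '[[0.0112,0.0003,0.03,0,0,0,0.2],[0.0112,0.0003,0.07,0,0,0,0.3],[0.0112,0.0003,0.11,0,0,0,0.3],[0.0112,0.0003,0.14,0,0,0,0.3],[0.0112,0.0003,0.16,0,0,0,0.3],[0.0112,0.0003,0.173,0,0,0,0.3],[0.0112,0.0003,0.179,0,0,0,0.3],[0.0112,0.0003,0.179,0,0,0,0.3]]' 25
python3 -m inch '[[0,0,0,0,0,0,0.45],[0,0,0,0,0,0,0.55],[0,0,0,0,0,0,0.65],[0,0,0,0,0,0,0.8],[0,0,0,0,0,0,0.8],[0,0,0,0,0,0,0.8],[0,0,0,0,0,0,0.8]]' 25
```

```text
time: 2.15
ee_pos: [0.4515, 0.1976, 0.0211]
tcp_rot: [-179.9, 0.1, 68.7]
wrist_force: [-1.0, 0.4, -0.0]
opening: 0.06
time: 2.73
ee_pos: [0.4533, 0.1981, 0.0235]
tcp_rot: [179.9, -0.1, 68.5]
wrist_force: [-0.4, 0.8, 6.2]
opening: 0.0292
```

```bash
python3 -m inch '[[0,0,-0.015,0,0,0,0.8],[0,0,-0.04,0,0,0,0.8],[0,0,-0.07,0,0,0,0.8],[-0.03,-0.007,-0.10,0,0,0,0.8],[-0.06,-0.014,-0.13,0,0,0,0.8],[-0.092,-0.0207,-0.15,0,0,0,0.8],[-0.129,-0.012,-0.16,0,0,0,0.8],[-0.166,-0.003,-0.16,0,0,0,0.8],[-0.202,0.006,-0.16,0,0,0,0.8],[-0.239,0.0157,-0.16,0,0,0,0.8],[-0.265,0.035,-0.16,0,0,0,0.8],[-0.29,0.053,-0.16,0,0,0,0.8]]' 
python3 -m inch '[[-0.025,0.018,0,0,0,0,0.8],[-0.05,0.037,0,0,0,0,0.8],[-0.074,0.055,0,0,0,0,0.8],[-0.095,0.085,0,0,0,0,0.8],[-0.115,0.113,0,0,0,0,0.8],[-0.135,0.143,0,0,0,0,0.8],[-0.156,0.173,0,0,0,0,0.8],[-0.162,0.203,0,0,0,0,0.8],[-0.1645,0.225,0,0,0,0,0.8],[-0.1645,0.231,0,0,0,0,0.8],[-0.1645,0.231,0,0,0,0,0.8],[-0.1645,0.231,0,0,0,0,0.8]]'
python3 - <<'E'
from h import *
im,d=shot('wrist');save(im,'w2.png',s=1.5);o=telemetry.get_obs();print(o['ee_pos'],o['tcp_rot'],o['q'])
E
```

```text
time: 3.73
ee_pos: [0.3952, -0.0935, 0.183]
tcp_rot: [179.9, -0.0, 68.5]
wrist_force: [0.7, 0.7, -0.9]
opening: 0.0291
time: 4.73
ee_pos: [0.5499, -0.3288, 0.182]
tcp_rot: [-179.9, -0.0, 68.5]
wrist_force: [-0.5, 1.1, 0.0]
opening: 0.0292
[ 0.54962117 -0.32866339  0.18242961] [-1.79968933e+02 -3.51511256e-03  6.85335587e+01] [-3.08779329e+01  1.70227560e+01  1.85633210e+01  9.15717891e+01
 -1.61247847e-03  8.05885079e+01]
```

View pics/w2.png

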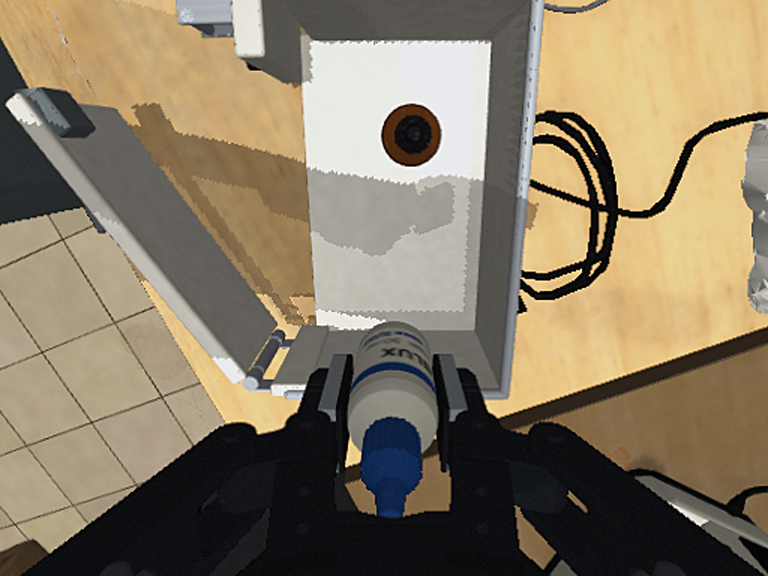

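The wrist view (768 px wide) shows the four floor corners at about (301,40), (493,40), (474,330) and (316,328). The neighbour is at (411,135), and the back-right rim corner is near (508,398). The dropper is held upright between the pads.

```bash
python3 - <<'E'
from h import *
np.set_printoptions(precision=4,suppress=True)
f=lambda L,z:world('wrist',np.array(L)/1.5,z=z)
W=f([(301,40),(493,40),(474,330),(316,328)],.022);L=np.array([[-45,98],[71,98],[71,-98],[-45,-98]])/1e3
print(W,np.linalg.norm(W-np.roll(W,1,0),axis=1))
a=L-L.mean(0);b=W[:,:2]-W[:,:2].mean(0)
th=np.arctan2((a[:,0]*b[:,1]-a[:,1]*b[:,0]).sum(),(a*b).sum());M=np.array([[np.cos(th),-np.sin(th)],[np.sin(th),np.cos(th)]])
t=W[:,:2].mean(0)-M@L.mean(0);print(np.degrees(th),t,'res',W[:,:2]-(L@M.T+t))
loc=lambda w:(np.asarray(w)[...,:2]-t)@M
print('tcp',loc([.5496,-.3287]),'rim',loc(f([(508,398)],.111)),'neigh',loc(f([(411,136)],.08)),loc(f([(411,133)],.07)))
np.savez('tray.npz',th=th,t=t)
G=f([(8,100),(240,378)],.107);print('gate',loc(G),'hingepin',loc(f([(251,382)],.107)))
print('target(.010,-.043)',M@[.010,-.043]+t,'hinge',M@[-.075,-.098]+t)
E
```

```text
[[ 0.548  -0.1727  0.022 ]
 [ 0.6595 -0.2166  0.022 ]
 [ 0.5867 -0.3993  0.022 ]
 [ 0.4758 -0.354   0.022 ]] [0.1951 0.1198 0.1966 0.1199]
-21.757242891772055 [ 0.5554 -0.2808] res [[-0.002   0.0004]
 [ 0.0018 -0.0005]
 [ 0.0017 -0.0011]
 [-0.0015  0.0012]]
tcp [ 0.0123 -0.0466] rim [[ 0.077  -0.1012]] neigh [[0.0204 0.0396]] [[0.0208 0.0413]]
gate [[-0.1736  0.0569]
 [-0.0759 -0.0916]] hingepin [[-0.0698 -0.0941]]
target(.010,-.043) [ 0.5488 -0.3245] hinge [ 0.4494 -0.3441]
```

```bash
python3 -m inch '[[0.003,0,0.02,0,0,0,0.8],[0.003,0,0.05,0,0,0,0.8],[0.003,0,0.08,0,0,0,0.8],[0.003,0,0.105,0,0,0,0.8],[0.003,0,0.12,0,0,0,0.8],[0.003,0,0.128,0,0,0,0.8],[0.003,0,0.132,0,0,0,0.8],[0.003,0,0.134,0,0,0,0.8],[0.003,0,0.135,0,0,0,0.8],[0.003,0,0.136,0,0,0,0.8],[0.003,0,0.136,0,0,0,0.8]]'
python3 -m inch '[[0,0,0.0005,0,0,0,0.8],[0,0,0.001,0,0,0,0.8],[0,0,0.001,0,0,0,0.8]]'
```

```text
time: 5.7
ee_pos: [0.5517, -0.3266, 0.0473]
tcp_rot: [179.9, 0.0, 68.5]
wrist_force: [-0.1, -0.0, 0.2]
opening: 0.029
time: 5.95
ee_pos: [0.5516, -0.3266, 0.0457]
tcp_rot: [180.0, 0.0, 68.5]
wrist_force: [0.4, 0.3, 1.0]
opening: 0.029
```

```bash
python3 -m inch '[[0,0,0.0005,0,0,0,0.8],[0,0,0.001,0,0,0,0.8],[0,0,0.001,0,0,0,0.8]]'
python3 -m inch '[[0,0,0.0005,0,0,0,0.8],[0,0,0.0005,0,0,0,0.8]]'
```

```text
time: 6.2
ee_pos: [0.5517, -0.3266, 0.0456]
tcp_rot: [179.9, 0.0, 68.5]
wrist_force: [-1.9, 1.1, 7.0]
opening: 0.0288
time: 6.37
ee_pos: [0.5517, -0.3266, 0.0455]
tcp_rot: [179.9, 0.0, 68.5]
wrist_force: [-2.9, 1.9, 10.2]
opening: 0.0287
```

```bash
python3 -m inch '[[0,0,-0.0005,0,0,0,0.8],[0,0,-0.001,0,0,0,0.8],[0,0,-0.001,0,0,0,0.62],[0,0,-0.001,0,0,0,0.57],[0,0,-0.001,0,0,0,0.5],[0,0,-0.001,0,0,0,0.42],[0,0,-0.001,0,0,0,0.35],[0,0,-0.001,0,0,0,0.35]]'
python3 -m inch '[[0,0,-0.005,0,0,0,0.35],[0,0,-0.02,0,0,0,0.35],[0,0,-0.045,0,0,0,0.35],[0,0,-0.075,0,0,0,0.35],[0,0,-0.11,0,0,0,0.35],[0,0,-0.14,0,0,0,0.35],[0,0,-0.165,0,0,0,0.35],[0,0,-0.165,0,0,0,0.35],[0,0,-0.165,0,0,0,0.35]]'
python3 - <<'E'
from h import *
im,d=shot('scene');save(im,'s2.png',(210,170,420,330),3.5);print(telemetry.get_obs()['ee_pos'])
E
```

```text
time: 7.03
ee_pos: [0.5498, -0.3257, 0.0439]
tcp_rot: [-179.8, -0.0, 68.5]
wrist_force: [-6.5, 3.2, 1.5]
opening: 0.0555
time: 7.78
ee_pos: [0.5522, -0.3268, 0.2118]
tcp_rot: [179.8, 0.0, 68.5]
wrist_force: [-0.3, -1.3, -0.1]
opening: 0.0556
[ 0.55165085 -0.32656574  0.20996739]
```

View pics/s2.png

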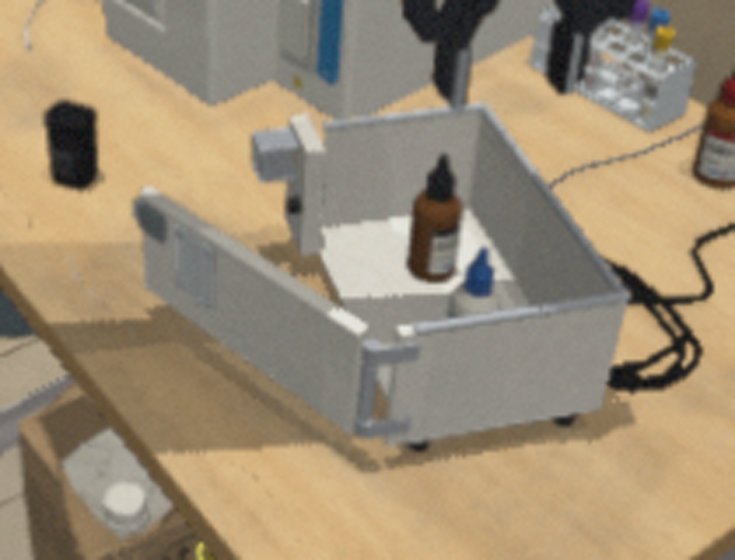

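The dropper and the neighbour both stand in the tray, and the gate is about 0.55 rad open. Next I retract, shut the fingers and move to a point outside the push plate.

```bash
python3 -m inch '[[0.0026,-0.0173,0,0,0,-0.12,0.6],[0.0053,-0.0346,0,0,0,-0.24,0.8],[0.008,-0.052,0,0,0,-0.36,1],[0.0106,-0.0693,0,0,0,-0.48,1],[0.0132,-0.0866,0,0,0,-0.6,1],[0.0158,-0.104,0,0,0,-0.72,1],[0.0185,-0.121,0,0,0,-0.84,1],[0.021,-0.1385,0,0,0,-0.96,1],[0.0238,-0.156,0,0,0,-1.08,1],[0.0264,-0.173,0,0,0,-1.2,1],[0.029,-0.19,0,0,0,-1.32,1],[0.0317,-0.2078,0,0,0,-1.44,1]]'
python3 -m inch '[[0,0,0,0,0,-0.12,1],[0,0,0.02,0,0,-0.24,1],[0,0,0.05,0,0,-0.36,1],[0,0,0.08,0,0,-0.48,1],[0,0,0.11,0,0,-0.6,1],[0,0,0.14,0,0,-0.677,1],[0,0,0.15,0,0,-0.677,1],[0,0,0.155,0,0,-0.677,1],[0,0,0.155,0,0,-0.677,1]]'
python3 - <<'E'
from h import *
np.set_printoptions(precision=4,suppress=True)
im,d=shot('scene');save(im,'s3.png',(190,150,400,310),3.5);o=telemetry.get_obs();print(o['ee_pos'],o['tcp_rot'],o['q'])
print(optics.camera_info('wrist')['mount'])
T=np.load('tray.npz');th=T['th'];t=T['t'];M=np.array([[np.cos(th),-np.sin(th)],[np.sin(th),np.cos(th)]])
yaw=np.radians(o['tcp_rot'][2]);X=np.array([np.cos(yaw),np.sin(yaw)]);Y=np.array([np.sin(yaw),-np.cos(yaw)])
for ph in (.6,.55,.5,.45,.4,.35,.3,.25,.2,.15,.12,.1,.05,0,-.05):
    c,s=np.cos(ph),np.sin(ph)
    p=M@(np.array([-.075,-.098])+.135*np.array([-s,c])-(.006+.012)*np.array([c,s]))+t-o['ee_pos'][:2]
    print(ph,p@X,p@Y,'rz',(yaw-(th+np.pi+ph)+np.pi)%(2*np.pi)-np.pi)
E
```

```text
time: 8.83
ee_pos: [0.3684, -0.2201, 0.2081]
tcp_rot: [180.0, -0.1, 151.4]
wrist_force: [-0.1, 0.2, -0.1]
opening: 0.0001
time: 9.58
ee_pos: [0.369, -0.2205, 0.0541]
tcp_rot: [179.9, -0.1, -170.4]
wrist_force: [0.6, 0.7, 0.5]
opening: -0.0003
[ 0.3697 -0.2209  0.0554] [-179.9946    0.0044 -170.3187] [-30.8542 -11.2613 -24.9115  76.3429  -0.0012 -40.5355]
[[-0.0003 -0.949  -0.3153  0.0823]
 [ 1.     -0.0004  0.0003  0.0013]
 [-0.0004 -0.3153  0.949  -0.1431]
 [ 0.      0.      0.      1.    ]]
0.6 -0.03295958238359504 -0.0009264655522907945 rz -0.051294237626651196
0.55 -0.0396828866048429 0.00015057679418058978 rz -0.0012942376266513733
0.5 -0.04645161812827479 0.0008902479584432948 rz 0.04870576237334845
0.45 -0.05324885865016931 0.0012906991477999352 rz 0.09870576237334916
0.4 -0.06005761860915625 0.0013509294428280484 rz 0.14870576237334898
0.35 -0.0668608796512716 0.001070788299157441 rz 0.1987057623733488
0.3 -0.0736416371669801 0.0004509759237525862 rz 0.24870576237334951
0.25 -0.08038294279384264 -0.0005069584752400824 rz 0.29870576237334845
0.2 -0.08706794677859622 -0.001800620560705572 rz 0.34870576237334916
0.15 -0.09367994009276169 -0.0034267768511566043 rz 0.398705762373349
0.12 -0.0976052070863699 -0.0045604112758946 rz 0.42870576237334923
0.1 -0.10020239619651324 -0.005381362802752657 rz 0.4487057623733488
0.05 -0.10661901234642084 -0.007659492968543513 rz 0.4987057623733495
0 -0.11291375034381894 -0.010255473209542041 rz 0.5487057623733484
-0.05 -0.11907087662195025 -0.013162814927105995 rz 0.5987057623733492
```

View pics/s3.png

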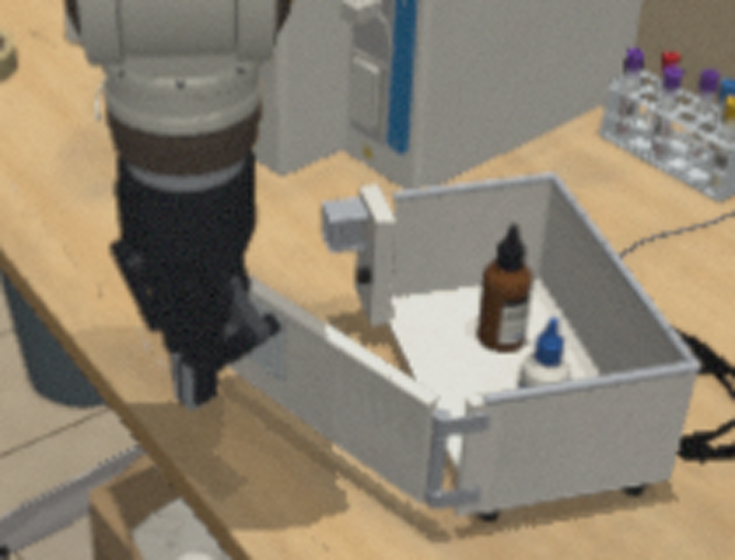

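The gripper is just outside the push plate, with the gate open and both bottles standing. I raise the tool 10 mm for knuckle clearance and swing the gate along its arc to about 0.15 rad.

```bash
python3 -m inch '[[-0.01,0,-0.01,0,0,0,1],[-0.025,0,-0.01,0,0,0,1],[-0.033,0,-0.01,0,0,0,1],[-0.0397,0,-0.01,0,0,0,1],[-0.0465,0.001,-0.01,0,0,0.05,1],[-0.0533,0.001,-0.01,0,0,0.1,1],[-0.06,0.001,-0.01,0,0,0.15,1],[-0.067,0.001,-0.01,0,0,0.2,1],[-0.0736,0,-0.01,0,0,0.25,1],[-0.0804,-0.0005,-0.01,0,0,0.3,1],[-0.087,-0.002,-0.01,0,0,0.35,1],[-0.087,-0.002,-0.01,0,0,0.35,1]]' 
python3 - <<'E'
from h import *
im,d=shot('scene');save(im,'s4.png',(190,150,400,310),3.5);o=telemetry.get_obs();print(o['ee_pos'],o['tcp_rot'],o['wrist_force'])
E
```

```text
time: 10.63
ee_pos: [0.4567, -0.2081, 0.0653]
tcp_rot: [-180.0, 0.1, 169.6]
wrist_force: [-0.0, 0.4, 2.3]
opening: -0.0004
[ 0.4561125  -0.2080523   0.06523495] [-1.79985380e+02  2.25725959e-02  1.69799116e+02] [-0.17462848  0.20510501  1.93208068]
```

View pics/s4.png

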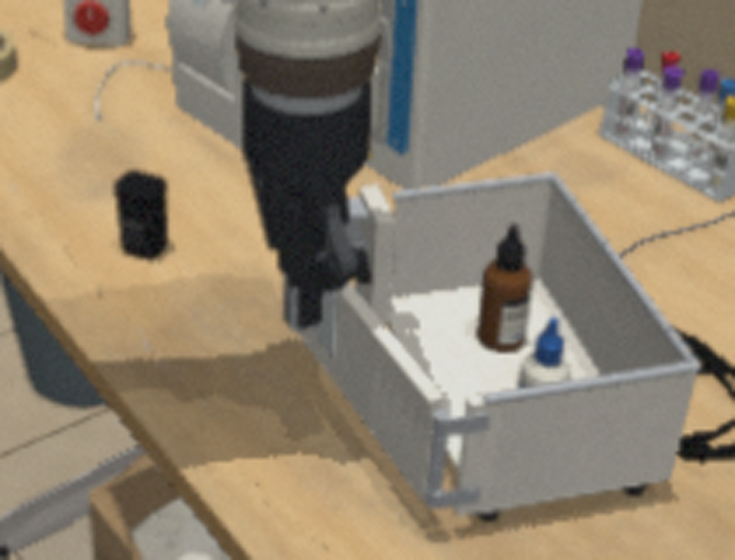

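The gate follows at about 0.2 rad, and the light force reading matches that. I want to know how tall the jamb is before the knuckles come near it.

```bash
python3 - <<'E'
from h import *
np.set_printoptions(precision=3,suppress=True)
T=np.load('tray.npz');th=T['th'];t=T['t'];M=np.array([[np.cos(th),-np.sin(th)],[np.sin(th),np.cos(th)]])
P=np.load('pics/P.npy');L=(P[:,:2]-t)@M
k=(L[:,0]<-.04)&(L[:,0]>-.12)&(L[:,1]>.07)&(L[:,1]<.15)&(P[:,2]>.03)&(P[:,2]<.2);A=np.c_[L[k],P[k,2]]
print(np.percentile(A,[1,10,50,90,99],axis=0))
yaw=np.radians(169.75);X=np.array([np.cos(yaw),np.sin(yaw)]);Y=np.array([np.sin(yaw),-np.cos(yaw)])
e=np.array([.4564,-.2081]);print(M.T@(e-t))
def pos(ph,r):
    c,s=np.cos(ph),np.sin(ph);return M@(np.array([-.075,-.098])+r*np.array([-s,c])-.018*np.array([c,s]))+t
p0=pos(.2,.135);print(p0-e)
for ph in(.2,.15,.12,.1,.08,.06,.04,.02,0,-.02,-.04,-.06,-.08):
    p=pos(ph,.13)-p0;print(ph,p@X,p@Y,.2-ph)
E
```

```text
[[-0.085  0.073  0.036]
 [-0.082  0.079  0.069]
 [-0.059  0.097  0.102]
 [-0.048  0.112  0.108]
 [-0.045  0.116  0.112]]
[-0.119  0.031]
[-0.001  0.   ]
0.2 4.196380948060687e-06 -0.004999998239038395 0.0
0.15 -0.006516207320822944 -0.00426831150269966 0.05000000000000002
0.12 -0.010443137758697454 -0.00398607976994677 0.08000000000000002
0.1 -0.013065031311095604 -0.0038634235445777552 0.1
0.08 -0.015688853463231348 -0.0037932262248959294 0.12000000000000001
0.06 -0.0183135547212276 -0.0037755158888932573 0.14
0.04 -0.020938085239576888 -0.0038102996204679076 0.16
0.02 -0.02356139524106496 -0.003897563506591078 0.18000000000000002
0 -0.02618243543666825 -0.004037272642871858 0.2
-0.02 -0.028800157445255367 -0.004229371147518455 0.22
-0.04 -0.031413514212925264 -0.004473782183690271 0.24000000000000002
-0.06 -0.034021460431815226 -0.00477040799023167 0.26
-0.08 -0.036622952958209797 -0.005119129920774942 0.28
```

```bash
python3 -m inch '[[0.003,-0.004,-0.005,0,0,0,1],[0.003,-0.004,-0.01,0,0,0.02,1],[-0.002,-0.004,-0.01,0,0,0.03,1],[-0.005,-0.004,-0.01,0,0,0.05,1],[-0.008,-0.004,-0.01,0,0,0.07,1],[-0.0105,-0.004,-0.01,0,0,0.08,1],[-0.0105,-0.004,-0.01,0,0,0.08,1]]'
python3 -m inch '[[-0.001,0,0,0,0,0.008,1],[-0.002,0,0,0,0,0.015,1],[-0.002,0,0,0,0,0.015,1]]'
```

```text
time: 11.27
ee_pos: [0.4657, -0.2138, 0.0745]
tcp_rot: [180.0, -0.0, 165.1]
wrist_force: [-0.6, 0.5, -0.2]
opening: -0.0001
time: 11.52
ee_pos: [0.4673, -0.2142, 0.0746]
tcp_rot: [180.0, -0.0, 164.3]
wrist_force: [-1.4, 0.8, -0.9]
opening: -0.0003
```

```bash
python3 -m inch '[[-0.001,0,0,0,0,0.008,1],[-0.002,0,0,0,0,0.015,1],[-0.002,0,0,0,0,0.015,1]]'
```

```text
time: 11.77
ee_pos: [0.4693, -0.2149, 0.0748]
tcp_rot: [-180.0, 0.0, 163.4]
wrist_force: [0.5, 0.4, -0.3]
opening: -0.0003
```

```bash
python3 -m inch '[[-0.001,0,0,0,0,0.008,1],[-0.002,0,0,0,0,0.015,1],[-0.002,0,0,0,0,0.015,1]]'
```

```text
time: 12.02
ee_pos: [0.4712, -0.2155, 0.0748]
tcp_rot: [-180.0, 0.0, 162.6]
wrist_force: [-0.4, 0.1, -0.5]
opening: -0.0002
```

```bash
python3 -m inch '[[-0.001,0,0,0,0,0.008,1],[-0.002,0,0,0,0,0.015,1],[-0.002,0,0,0,0,0.015,1]]'
```

```text
time: 12.27
ee_pos: [0.4731, -0.2161, 0.0748]
tcp_rot: [-180.0, 0.0, 161.7]
wrist_force: [-0.1, 0.5, -0.4]
opening: -0.0
```

```bash
python3 -m inch '[[-0.001,0,0,0,0,0.008,1],[-0.001,0,0,0,0,0.008,1]]'
```

```text
time: 12.43
ee_pos: [0.4739, -0.2163, 0.0748]
tcp_rot: [180.0, -0.0, 161.2]
wrist_force: [-0.8, -0.1, 0.1]
opening: -0.0003
```

```bash
python3 -m inch '[[-0.001,0,0,0,0,0.008,1],[-0.001,0,0,0,0,0.008,1]]'
```

```text
time: 12.6
ee_pos: [0.4746, -0.2164, 0.0748]
tcp_rot: [180.0, -0.1, 160.8]
wrist_force: [-3.3, 2.6, 1.6]
opening: 0.0
```

```bash
python3 -m inch '[[-0.001,0,0,0,0,0.008,1],[-0.001,0,0,0,0,0.008,1]]'
```

```text
time: 12.77
ee_pos: [0.4756, -0.2166, 0.0747]
tcp_rot: [180.0, -0.0, 160.3]
wrist_force: [-3.1, 2.9, 1.6]
opening: -0.0001
```

```bash
python3 -m inch '[[-0.001,0,0,0,0,0.008,1],[-0.001,0,0,0,0,0.008,1]]'
```

```text
time: 12.93
ee_pos: [0.4765, -0.2169, 0.0747]
tcp_rot: [180.0, -0.0, 159.9]
wrist_force: [-3.7, 5.7, 2.2]
opening: 0.0001
```

```bash
python3 -m inch '[[-0.001,0,0,0,0,0.008,1],[-0.001,0,0,0,0,0.008,1]]'
```

```text
time: 13.1
ee_pos: [0.4774, -0.2171, 0.0747]
tcp_rot: [180.0, -0.1, 159.4]
wrist_force: [-2.9, 5.3, 1.7]
opening: -0.0
```

```bash
python3 -m inch '[[-0.001,0,0,0,0,0.008,1],[-0.001,0,0,0,0,0.008,1]]'
```

```text
time: 13.27
ee_pos: [0.4783, -0.2174, 0.0747]
tcp_rot: [180.0, -0.1, 159.0]
wrist_force: [-4.5, 5.3, 3.1]
opening: 0.0
```

```bash
python3 -m inch '[[-0.001,0,0,0,0,0.008,1],[-0.001,0,0,0,0,0.008,1]]'
```

```text
time: 13.43
ee_pos: [0.4792, -0.2177, 0.0746]
tcp_rot: [179.9, -0.1, 158.5]
wrist_force: [-3.0, 5.5, 1.8]
opening: -0.0
```

```bash
python3 -m inch '[[-0.001,0,0,0,0,0.008,1],[-0.001,0,0,0,0,0.008,1]]'
```

```text
time: 13.6
ee_pos: [0.4806, -0.2187, 0.0747]
tcp_rot: [180.0, 0.0, 158.1]
wrist_force: [-0.3, 1.3, 0.0]
opening: 0.0002
```

```bash
python3 -m inch '[[-0.001,0,0,0,0,0.008,1],[-0.001,0,0,0,0,0.008,1]]'
```

```text
time: 13.77
ee_pos: [0.4817, -0.2193, 0.0748]
tcp_rot: [-180.0, 0.0, 157.6]
wrist_force: [0.4, 0.8, -0.1]
opening: 0.0001
```

```bash
python3 -m inch '[[-0.001,0,0,0,0,0.008,1],[-0.001,0,0,0,0,0.008,1]]'
```

```text
time: 13.93
ee_pos: [0.4827, -0.2198, 0.0749]
tcp_rot: [-180.0, 0.0, 157.1]
wrist_force: [0.4, 0.3, 0.3]
opening: 0.0001
```

```bash
python3 -m inch '[[-0.0007,0,0,0,0,0.005,1],[-0.0007,0,0,0,0,0.005,1]]'
```

```text
time: 14.1
ee_pos: [0.4832, -0.2199, 0.0749]
tcp_rot: [-180.0, 0.0, 156.8]
wrist_force: [0.4, 0.2, 0.5]
opening: 0.0
```

```bash
python3 -m inch '[[-0.0007,0,0,0,0,0.005,1],[-0.0007,0,0,0,0,0.005,1]]'
```

```text
time: 14.27
ee_pos: [0.4837, -0.2201, 0.0748]
tcp_rot: [-180.0, 0.0, 156.6]
wrist_force: [-0.4, -0.0, 0.5]
opening: -0.0003
```

```bash
python3 -m inch '[[-0.0007,0,0,0,0,0.005,1],[-0.0007,0,0,0,0,0.005,1]]'
```

```text
time: 14.43
ee_pos: [0.4843, -0.2202, 0.0748]
tcp_rot: [180.0, -0.0, 156.3]
wrist_force: [-0.2, 0.4, 1.0]
opening: 0.0002
```

```bash
python3 -m inch '[[-0.0007,0,0,0,0,0.005,1],[-0.0007,0,0,0,0,0.005,1]]'
```

```text
time: 14.6
ee_pos: [0.4843, -0.2202, 0.0748]
tcp_rot: [180.0, -0.1, 156.0]
wrist_force: [-4.1, 2.8, 2.3]
opening: 0.0
```

```bash
python3 - <<'E'
from h import *
im,d=shot('scene');save(im,'s5.png',(230,180,400,310),4);o=telemetry.get_obs();print(o['ee_pos'],o['tcp_rot'],o['wrist_force'])
E
```

```text
[ 0.48434979 -0.22021411  0.07476518] [ 1.79990557e+02 -7.99815635e-02  1.55994889e+02] [-4.73200804  3.00348958  2.67707339]
```

View pics/s5.png

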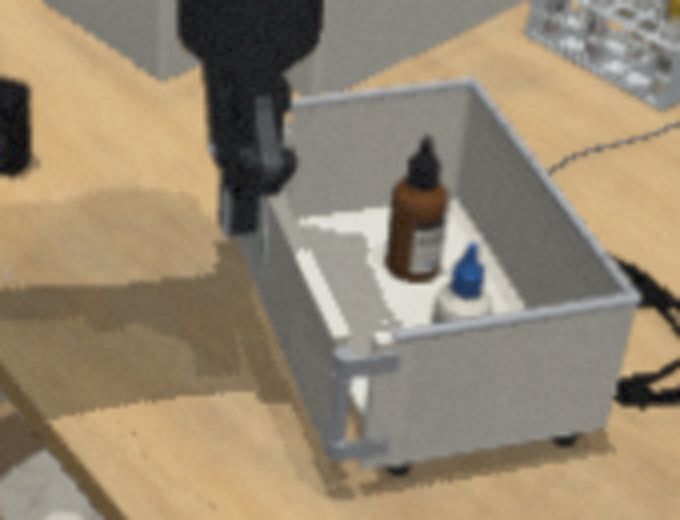

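```bash
python3 -m inch '[[-0.0005,0,0,0,0,0,1],[-0.0005,0,0,0,0,0,1]]'
```

```text
time: 14.82
ee_pos: [0.4844, -0.2202, 0.0747]
tcp_rot: [180.0, -0.1, 156.0]
wrist_force: [-6.3, 4.1, 4.2]
opening: 0.0002
```

```bash
python3 -m inch '[[-0.0005,0,0,0,0,0,1],[-0.0005,0,0,0,0,0,1]]'
```

```text
time: 14.98
ee_pos: [0.4844, -0.2202, 0.0747]
tcp_rot: [180.0, -0.2, 156.0]
wrist_force: [-9.4, 5.2, 5.9]
opening: 0.0001
```

The force now climbs steeply to about 11 N with no movement, so the gate is on the buffer. I back off and check whether it holds.

```bash
python3 -m inch '[[0.001,0,0,0,0,0,1],[0.003,0,0,0,0,0,1],[0.008,0,0,0,0,0,1],[0.02,0,0,0,0,0,1],[0.04,0,0,0,0,0,1],[0.06,0,-0.02,0,0,0,1],[0.06,0,-0.06,0,0,0,1],[0.06,0,-0.1,0,0,0,1],[0.06,0,-0.14,0,0,0,1],[0.06,0,-0.14,0,0,0,1]]'
python3 - <<'E'
from h import *
np.set_printoptions(precision=4,suppress=True)
im,d=shot('wrist');save(im,'w3.png',s=1.5);a,_=shot('scene');save(a,'s6.png',(150,100,430,310),2.7);print(telemetry.get_obs()['ee_pos'],telemetry.get_obs()['wrist_force'])
E
```

```text
time: 15.82
ee_pos: [0.4326, -0.1974, 0.2227]
tcp_rot: [-180.0, 0.6, 156.0]
wrist_force: [1.3, -1.3, 0.3]
opening: -0.0001
[ 0.4317 -0.1969  0.2166] [ 0.3996 -0.3809 -0.3633]
```

View pics/w3.png

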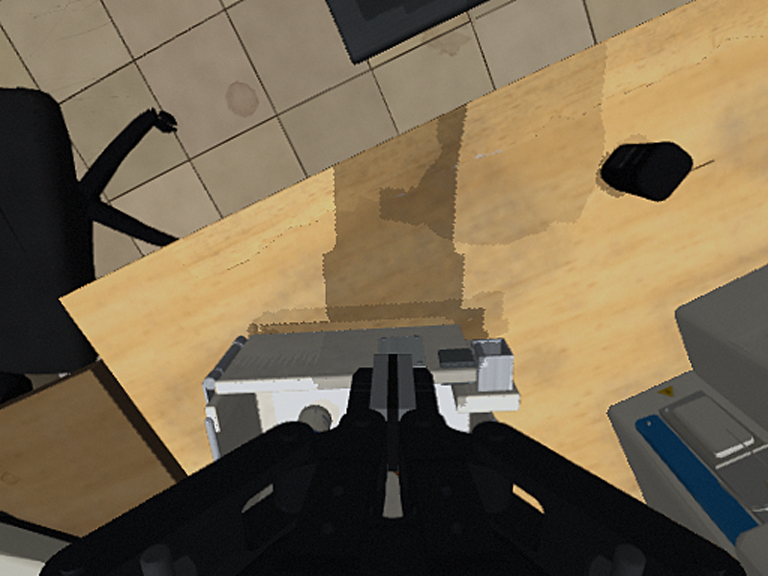

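View pics/s6.png

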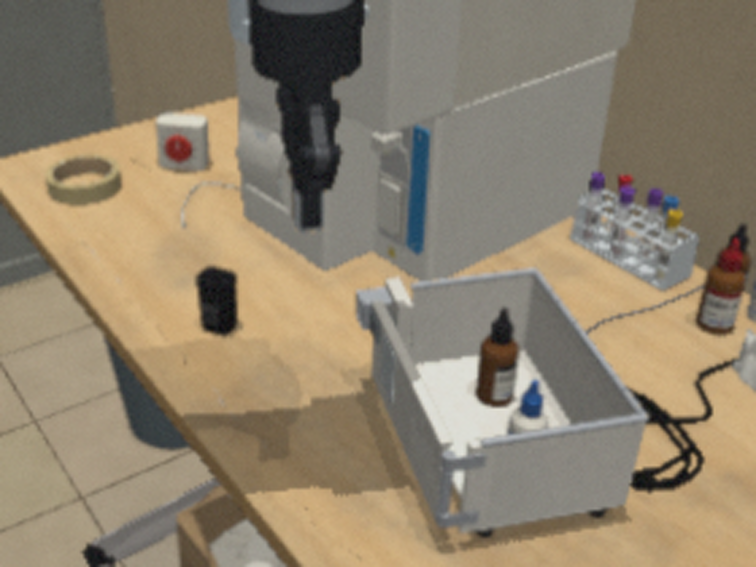

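The gate stays shut with the tool clear, its latch case against the jamb at (460,357) in the wrist view. Both bottles stand, and the canister and timer look unmoved. I wait a second and compare images in case the gate is creeping.

```bash
python3 -m inch '[[0,0,0,0,0,0,1],[0,0,0,0,0,0,1],[0,0,0,0,0,0,1],[0,0,0,0,0,0,1],[0,0,0,0,0,0,1],[0,0,0,0,0,0,1],[0,0,0,0,0,0,1],[0,0,0,0,0,0,1],[0,0,0,0,0,0,1],[0,0,0,0,0,0,1],[0,0,0,0,0,0,1],[0,0,0,0,0,0,1]]' >/dev/null
python3 - <<'E'
from h import *
old=np.load('pics/scene.npz')['im'];im,_=shot('scene')
b=np.s_[200:310,275:400];df=np.abs(cv2.GaussianBlur(old,(5,5),0)[b].astype(int)-cv2.GaussianBlur(im,(5,5),0)[b]);print(df.max(),df.mean())
t0=cv2.cvtColor(cv2.imread('pics/top0.png'),4);t,_=shot('top')
save(t,'top1.png');t1=cv2.imread('pics/top1.png')[:,:,::-1]
for n,(u,v) in dict(timer=(232,274),can=(376,327)).items():
    q=np.s_[v-22:v+22,u-22:u+22];print(n,cv2.phaseCorrelate(cv2.cvtColor(t0[q],7).astype(np.float32),cv2.cvtColor(np.ascontiguousarray(t1[q]),7).astype(np.float32)))
E
```

```text
9 0.48176969696969696
timer ((0.3969107073681215, 0.49972249618557285), 1.0008866888799786)
can ((0.5044133206989336, 0.43922213193066284), 0.9465966854566409)
```

```bash
python3 -c "
from workcell import order
print(order.job_done())"
```

```text
the job is handed in; nothing more can be done
None
```

I stood the dropper bottle upright in the spill tray and latched the gate shut, then handed the job in at about 17 s of robot time. No verdict was reported.

- **Bottle:** I carried it round the front and lowered it until the tray floor pushed back with about 10 N. Then I eased off and released it about 85 mm from the brown bottle, centre to centre. A brief side force of about 7 N showed as the fingers opened. Pictures taken afterwards show both bottles standing.
- **Gate:** The tongue rode over the pin at about 5 N, then the force dropped. The gate met the rubber buffer about 5 mm later, against the 3 mm described. I pushed to about 11–12 N in all, well below 20 N.
- **Last checks:** With the arm backed away, the gate stayed shut and the tray images did not change over a second. I judged the latch by the force and by the gate holding, because I had no direct view of the tongue. The timer and canister matched their starting positions in the top view. Both showed the same shift of about half a pixel, which I took to be an artefact of the comparison.

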